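Roll the turned spindle to the blue line

TASK

Roll the turned wooden spindle along the rubber-faced board to the blue line: push it with the fingertips high on its round side, above its middle, so that it rolls, and let it stop lying centred over the blue line and parallel to it, then take the hand away. Do not grip it, lift it or push it from low down, and leave the glue bottle, the mallet and the steel tin where they are.

Things in the scene. Friction and masses are not known exactly. Their poses are not given: they have to be found in the camera images.
- spindle: Loose waxed wood cylinder, 60 mm diameter, 220 mm long plus a 25 mm tenon at each end, 0.3 to 0.65 kg. Origin at its centre, 30 mm above the rubber; x is its long axis; y and z turn as it rolls (white line on top at the start). Slippery (friction about 0.2): fingertips pushing from behind on its upper side, tips about 40 mm above the rubber, roll it ahead of them, straight, square to its axis.
- blue_mark: Goal: a flat blue line painted across the rubber, 10 x 316 mm, with a fixed blue block (45 x 50 mm, 45 mm tall) at its far end outside the board, 187 mm from the origin. Origin on the rubber face, 18 mm above the bench, at the line's middle; x along the line away from the robot, y square to it, z up. It lies 60 to 170 mm left or right of the spindle.
- yellow_mark: The same in yellow, not wanted in this job; the blue and the yellow mark lie on opposite sides of the spindle.
- board: Fixed plywood board with a black rubber face, 320 mm (x) by 500 mm (y), face 18 mm above the bench; origin at the centre of its underside, x away from the robot. At each y end a dark strip, 14 mm thick, 30 mm tall. The rubber resists rolling: a spindle let go at 0.05 m/s stops within about 3 mm, at 0.15 m/s within about 25 mm.
- glue: Bystander: standing white glue bottle with an orange cap, 60 mm diameter, 150 mm tall, off the board's left (+y) end; origin at its base. Leave alone.
- mallet: Bystander: wooden mallet lying off the board's right (-y) end, dark head 70 x 120 x 80 mm tall centred 100 mm along x from the origin, light handle 26 mm thick reaching to 135 mm the other way; origin on the bench. Leave alone.
- tin: Bystander: open steel tin, 70 mm across and 90 mm tall, standing off the left (+y) end of the board, nearer the robot than the glue; origin at its base. Leave alone.

How it is judged:
By the outcome, as a careful person would: the job done as asked, in the order asked, and still so for the second after the job is handed in, with the robot touching nothing.
It also fails if it takes over 40 s, if anything falls off the work surface, if the arm or the gripper's body presses on something with over 40 N, if the wrist force passes 120 N, or if a joint passes its speed limit or range.

ROBOT

A 6-joint arm with a two-finger parallel gripper is mounted at the origin on the work surface. World frame = base frame: x ahead of the robot, y to its left, z up, the work surface at z = 0. Lengths are in m, angles in rad, forces in N, time in s.
With the tool pointing down it reaches from about 0.35 to 0.85 m from the base axis. Payload 8.1 kg.
Tool frame: the origin (TCP) lies on the mounting face of the last link; the fingertips stand 186 mm ahead of it and the grasp point (between the pads) lies 167 mm ahead of it; z points along the fingers, y is the line along which they close (so a half turn about z gives the same grasp; the last joint's range is limited). The gripper opens to 93 mm and grips with 3 to 60 N. Pads are 15 mm wide; open, the fingers measure 128 mm over their backs; the gripper's body (75 mm by 188 mm) begins 65 mm behind the grasp point.
Start: joints at [-1.264, 0.13, 1.488, -0, 1.523, -0.085], TCP at [0.229, -0.555, 0.405] pointing down, gripper open.
Joint ranges: [-2.96, 2.96], [-0.89, 2.26], [0.02, 2.5], [-1.34, 4.48], [0, 2.73], [-2.66, 2.66]. Speed limits (rad/s): [2.39, 2.39, 2.79, 3.14, 3.14, 3.14].

INTERFACE

Orientations are given as a rotation vector (axis times angle).
In Python, from plant import * gives the robot as it stands. The module is installed in compiled form; this text tells all that it offers.
- The arm moves only by the tool arm_command, never from a script. Its argument "increments" is a list of rows, each a list of 6 numbers: the shift along the tool's x, y, z in units of 0.2 m (1.0 is 0.2 m), then the turn, a rotation vector about the tool's x, y, z in units of pi rad (1.0 is pi rad). A call has exactly 5 rows; each row is the pose to reach, as a shift and turn from the pose commanded when the call began, along the tool's axes at that moment, turning the shorter way round; what a row does not reach only later rows make up. A row lasts 1/8 s, in which the tool goes at most 62.5 mm and 10.7 degrees, less where a joint would pass 70% of its speed; a pose out of reach is approached as far as the arm can. A call with a number of a shift or a turn outside -1 to 1 is refused whole. A call with a gripper value outside its range is refused whole. "fingers" is the closure, from -1 (fully open) to 1 (shut), set as the call begins (left out, the last holds). The fingers move at their own pace and stop on an object; "force" is the grip in N (left out, the last holds). Time passes only in rows, so rows that repeat a pose let the fingers close, or fill a call up. It gives the time, the measured TCP pose, the force, the opening and the grip force at its end, in the units of the state.
- read_state(): the state, without advancing time (a new reading comes with each control period).
- read_camera(name): name is "side" or "top"; returns a dict with "image" (420x560x3 uint8, red, green, blue), "fx", "fy", "cx", "cy" (pixels), "k1" (the pictures are not rectified: a ray, as slopes to the right and down, at radius r is drawn at 1 + k1 r^2 times it, then the intrinsics apply), "T" (4x4, takes a point from camera to world coordinates). Camera axes: x right, y down, z forward; pixel columns grow to the right and rows downward; lengths in m; the calibration is good to about 2 mm. A picture is of the moment at which its call begins. There is no depth.
- close_job(): hands the job in; it is judged then, once.
The state is a dict: "t": time; "q": joint angles; "dq": joint speeds; "joint_torque": joint torques, N m; "tool_pos": TCP position; "orientation": TCP orientation; "force": force on the tool from outside, world axes, zero at the start; "wrist_torque": the same for the moment, N m; "opening": finger opening in m; "gripper_force": force on a finger pad.
Only numpy, scipy, OpenCV 4.12 (cv2) and the standard library are available. Lean on these libraries where they do the work, as an engineer would, in place of code of your own. Each camera call takes 0.05 s, during which the arm holds its last target. There are 200 camera calls.

## Working session

There is one attempt and no reset: what is moved stays moved. The work goes in short steps, Python scripts to look and compute and a tool call to move; the robot and the scene stay as the last step left them, time stands still between calls to the robot, and variables do not carry over. Pictures are saved under pics/ and viewed, at most 10 in all, crops included, and the job is handed in when it is done.

Besides the shell and the picture viewer there is one more tool, called by a JSON object that holds its "fn" and its "kwargs". arm_command: Moves the arm, as the interface text tells. Shifts and turns lie within -1 to 1; 1 stands for 0.2 m of shift or pi rad of turn. Its arguments: {"type":"object","properties":{"increments":{"type":"array","items":{"type":"array","items":{"type":"number","minimum":-1,"maximum":1}}},"fingers":{"type":"number"},"force":{"type":"number"}},"required":["increments"]}

```bash
mkdir -p pics; cat > h.py <<'E'
from plant import *
import numpy as np, cv2
from scipy.spatial.transform import Rotation as R
def snap(n,f):
    c=read_camera(n); cv2.imwrite('pics/'+f,c['image'][:,:,::-1]); np.savez('pics/'+n,**{k:c[k] for k in c}); return c
def world(n,pts,z):
    c=np.load('pics/'+n+'.npz'); K=np.array([[c['fx'],0,c['cx']],[0,c['fy'],c['cy']],[0,0,1]])
    u=cv2.undistortPoints(np.array(pts,float).reshape(-1,1,2),K,np.array([float(c['k1']),0,0,0]))[:,0]
    T=c['T']; d=np.c_[u,np.ones(len(u))]@T[:3,:3].T; o=T[:3,3]
    return o+d*((np.broadcast_to(z,len(u))-o[2])/d[:,2])[:,None]
E
python3 - <<'E'
from h import *
for n in('top','side'):
    c=snap(n,n+'1.png'); print(c['T'].round(3),c['fx'],c['k1'])
s=read_state(); print(s)
E
```

```text
[[ 0.015 -0.982  0.189  0.343]
 [-1.    -0.018 -0.014  0.004]
 [ 0.017 -0.189 -0.982  1.015]
 [ 0.     0.     0.     1.   ]] 383.98644955287836 -0.06846733486619475
[[-0.866 -0.271  0.421  0.107]
 [-0.5    0.505 -0.704  0.659]
 [-0.022 -0.82  -0.572  0.619]
 [ 0.     0.     0.     1.   ]] 379.4790236830741 -0.10488802333962607
{'t': 0.1, 'q': array([-1.26438513e+00,  1.31065628e-01,  1.48914656e+00, -1.73226862e-05,
        1.52304863e+00, -8.54185713e-02]), 'dq': array([-1.21805931e-05, -3.43409337e-03, -2.34618842e-03, -5.20995667e-04,
       -3.60498871e-04,  1.54789226e-04]), 'joint_torque': array([ 2.73825863e-03, -5.61344182e+01, -4.93095338e+01,  7.71882338e-02,
        2.93158286e-02, -9.64073843e-05]), 'tool_pos': array([ 0.22907162, -0.55432259,  0.40381715]), 'orientation': array([-3.07986926e+00, -6.11233904e-01,  3.15796318e-04]), 'force': array([ 0.2882203 , -0.36733361, -0.258328  ]), 'wrist_torque': array([-0.01324638,  0.01321657, -0.03146572]), 'gripper_force': 0.0, 'opening': 0.09270992022416215}
```

View pics/top1.png

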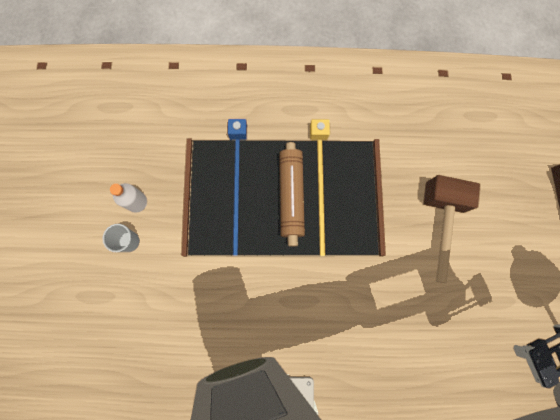

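View pics/side1.png

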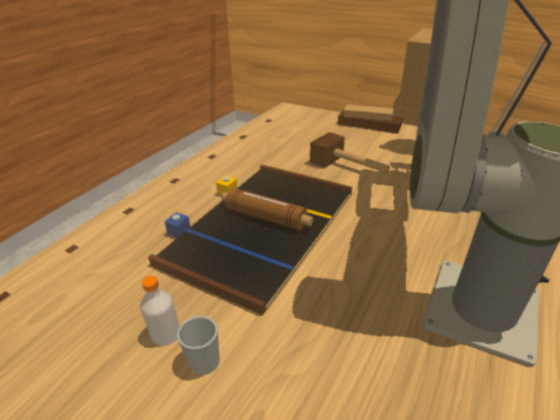

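The top view shows the blue line running (237,140)–(236,255), left of the spindle. The spindle axis runs from about (291,145) to (293,243), and the yellow line is at about x=321. The side view agrees. Next I'll enlarge the board.

```bash
python3 - <<'E'
import cv2
i=cv2.imread('pics/top1.png')[115:265,180:380]
cv2.imwrite('pics/crop1.png',cv2.resize(i,None,fx=4,fy=4,interpolation=cv2.INTER_CUBIC))
E
```

```text
(no output)
```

View pics/crop1.png

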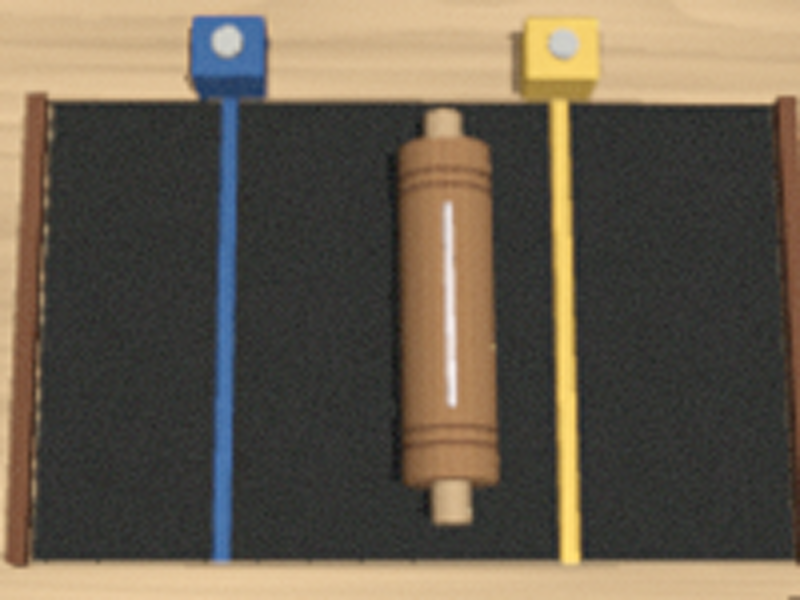

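The enlarged crop shows the blue line from (230,100) to (222,560), the white line from (447,203) to (452,405), and the tenon ends at (443,110) and (452,523).

```bash
python3 - <<'E'
from h import *
f=lambda p:(np.array(p,float)+.5)/4-.5+[180,115]
print('blue',world('top',f([(230,101),(226,330),(222,560)]),.018).round(4))
print('yel',world('top',f([(559,101),(570,562)]),.018).round(4))
print('white',world('top',f([(447,203),(452,405)]),.078).round(4))
print('tenon ends',world('top',f([(443,110),(452,523)]),.048+0.01*np.array([1,1])).round(4))
print('tenon mids',world('top',f([(443,128),(451,500)]),.055).round(4))
print('bodyedges',world('top',f([(399,160),(403,470),(491,160),(498,470)]),.050).round(4))
print('board corners',world('top',f([(48,103),(783,104),(35,558),(795,559)]),.018).round(4))
print('blocktop',world('top',f([(228,36),(562,38)]),.045).round(4))
s=read_state();print(R.from_rotvec(s['orientation']).as_matrix().round(3))
E
```

```text
blue [[0.7224 0.1005 0.018 ]
 [0.5617 0.0975 0.018 ]
 [0.4097 0.095  0.018 ]]
yel [[ 0.7272 -0.1253  0.018 ]
 [ 0.4119 -0.1302  0.018 ]]
white [[ 0.6337 -0.0455  0.078 ]
 [ 0.5036 -0.0495  0.078 ]]
tenon ends [[ 0.7037 -0.0435  0.058 ]
 [ 0.4323 -0.0512  0.058 ]]
tenon mids [[ 0.6923 -0.0437  0.055 ]
 [ 0.447  -0.0506  0.055 ]]
bodyedges [[ 0.6713 -0.0151  0.05  ]
 [ 0.4661 -0.0204  0.05  ]
 [ 0.6726 -0.0758  0.05  ]
 [ 0.4671 -0.0805  0.05  ]]
board corners [[ 0.7188  0.2253  0.018 ]
 [ 0.729  -0.281   0.018 ]
 [ 0.4087  0.216   0.018 ]
 [ 0.4157 -0.2778  0.018 ]]
blocktop [[ 0.7584  0.101   0.045 ]
 [ 0.7619 -0.1243  0.045 ]]
[[ 0.924  0.382 -0.001]
 [ 0.382 -0.924  0.002]
 [ 0.    -0.002 -1.   ]]
```

```bash
cat >> h.py <<'E'
def plan(p,yaw=1.0):
    "tool y along world angle yaw (deg), tool z down; print increments from here"
    s=read_state(); R0=R.from_rotvec(s['orientation']); a=np.radians(yaw)
    y=np.array([np.cos(a),np.sin(a),0]); z=np.array([0,0,-1.]); Rt=R.from_matrix(np.c_[np.cross(y,z),y,z])
    print('t',s['t'],'pos',s['tool_pos'].round(4),'F',s['force'].round(2))
    print('inc',(R0.inv().apply(np.array(p)-s['tool_pos'])/.2).round(4),((R0.inv()*Rt).as_rotvec()/np.pi).round(4))
E
python3 -c "
from h import *
plan((.568,-.125,.36))"
```

```text
t 0.1 pos [ 0.2291 -0.5543  0.4038] F [ 0.29 -0.37 -0.26]
inc [ 2.3859 -1.3364  0.2216] [-0.0004 -0.0004 -0.3808]
```

{"fn": "arm_command", "kwargs": {"increments": [[0.2,-0.11,0,0,0,-0.04],[0.4,-0.22,0,0,0,-0.08],[0.6,-0.34,0,0,0,-0.12],[0.8,-0.45,0,0,0,-0.16],[1.0,-0.56,0,0,0,-0.2]], "fingers": -1}}

```text
t: 0.72
tool_pos: [0.3719, -0.3733, 0.4043]
orientation: [-2.738, -1.539, 0.0]
force: [0.1, 0.3, -0.5]
opening: 0.0929
gripper_force: 0.0
```

```bash
python3 -c "
from h import *
plan((.568,-.125,.36))"
```

```text
t 0.725 pos [ 0.3719 -0.3733  0.4043] F [ 0.06  0.26 -0.55]
inc [1.5702 0.1927 0.222 ] [-1.000e-04 -1.000e-04 -1.795e-01]
```

{"fn": "arm_command", "kwargs": {"increments": [[0.2,0.03,0,0,0,-0.04],[0.4,0.05,0,0,0,-0.08],[0.6,0.08,0,0,0,-0.12],[0.8,0.1,0,0,0,-0.16],[0.95,0.12,0,0,0,-0.18]]}}

```text
t: 1.35
tool_pos: [0.4918, -0.2238, 0.4043]
orientation: [-2.2, -2.241, 0.0]
force: [0.6, -0.7, -0.2]
opening: 0.0929
gripper_force: 0.0
```

```bash
python3 -c "
from h import *
plan((.568,-.125,.36))"
```

```text
t 1.35 pos [ 0.4918 -0.2238  0.4043] F [ 0.62 -0.7  -0.19]
inc [0.4866 0.3904 0.2213] [-0.0002 -0.0002  0.0004]
```

{"fn": "arm_command", "kwargs": {"increments": [[0.2,0.16,0,0,0,0],[0.4,0.32,0.05,0,0,0],[0.48,0.39,0.2,0,0,0],[0.48,0.39,0.4,0,0,0],[0.48,0.39,0.5,0,0,0]]}}

```text
t: 1.98
tool_pos: [0.5668, -0.1275, 0.3016]
orientation: [-2.201, -2.236, 0.003]
force: [-0.1, 0.2, -0.2]
opening: 0.0926
gripper_force: 0.0
```

```bash
python3 -c "
from h import *
plan((.568,-.125,.244))"
```

```text
t 1.975 pos [ 0.5668 -0.1275  0.3016] F [-0.09  0.22 -0.22]
inc [0.0118 0.0074 0.288 ] [-0.0013 -0.0004 -0.0006]
```

{"fn": "arm_command", "kwargs": {"increments": [[0,0,0.1,0,0,0],[0,0,0.2,0,0,0],[0,0,0.28,0,0,0],[0,0,0.28,0,0,0],[0,0,0.28,0,0,0]]}}

```text
t: 2.6
tool_pos: [0.568, -0.1283, 0.2495]
orientation: [2.204, 2.237, 0.001]
force: [0.1, -0.1, -0.1]
opening: 0.0929
gripper_force: 0.0
```

```bash
python3 -c "
from h import *
plan((.5675,-.09,.244))
c=snap('top','top2.png')
cv2.imwrite('pics/crop2.png',cv2.resize(c['image'][115:265,180:380,::-1],None,fx=4,fy=4,interpolation=cv2.INTER_CUBIC))"
```

```text
t 2.6 pos [ 0.568  -0.1283  0.2495] F [ 0.1  -0.13 -0.06]
inc [0.1917 0.0003 0.0274] [ 0.0003  0.0001 -0.0009]
```

View pics/crop2.png

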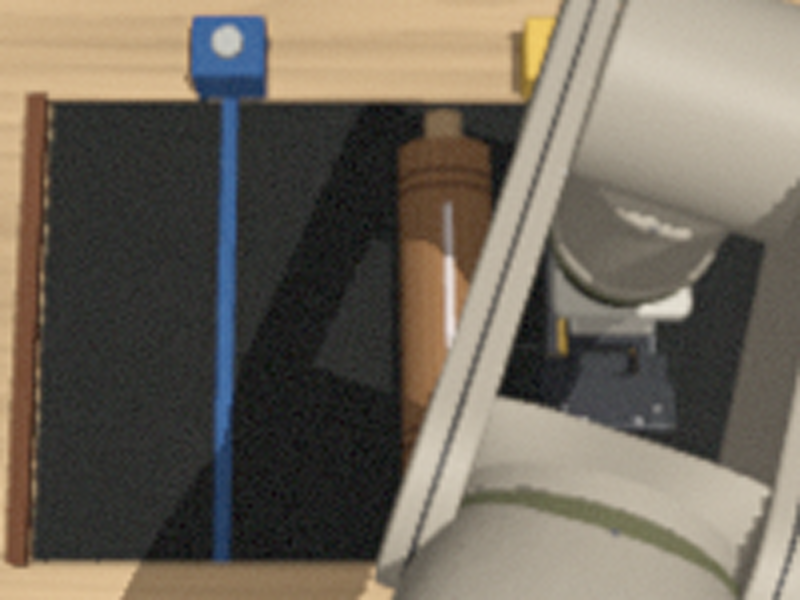

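The arm hides the near part of the spindle. The white line's visible end is still at (447,203), so the spindle hasn't moved. I'll lower the last 5 mm and close up to just short of contact.

{"fn": "arm_command", "kwargs": {"increments": [[0,0,0.027,0,0,-0.001],[0.06,0,0.027,0,0,-0.001],[0.12,0,0.027,0,0,-0.001],[0.16,0,0.027,0,0,-0.001],[0.18,0,0.027,0,0,-0.001]]}}

```text
t: 3.28
tool_pos: [0.5672, -0.0912, 0.2434]
orientation: [2.2, 2.242, 0.0]
force: [0.5, -0.3, -0.1]
opening: 0.0928
gripper_force: 0.0
```

{"fn": "arm_command", "kwargs": {"increments": [[0.02,0,0,0,0,0],[0.04,0,0,0,0,0],[0.06,0,0,0,0,0],[0.085,0,0,0,0,0],[0.11,0,0,0,0,0]]}}

```text
t: 3.9
tool_pos: [0.5667, -0.0698, 0.2433]
orientation: [-2.201, -2.241, -0.0]
force: [0.2, -0.2, -0.3]
opening: 0.0932
gripper_force: 0.2
```

```bash
python3 -c "
from h import *
plan((.565,.062,.244))
c=snap('side','side3.png')
cv2.imwrite('pics/crop3.png',cv2.resize(c['image'][140:320,130:380,::-1],None,fx=3,fy=3,interpolation=cv2.INTER_CUBIC))"
```

```text
t 3.9 pos [ 0.5667 -0.0698  0.2433] F [ 0.16 -0.23 -0.26]
inc [ 0.6592  0.0032 -0.0035] [-0.     -0.      0.0001]
```

View pics/crop3.png

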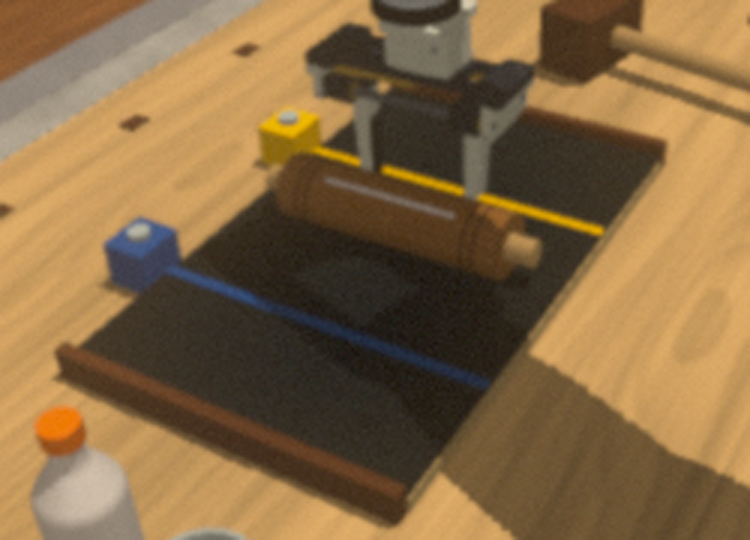

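The fingertips are behind the spindle's upper side, at crop points (370,165) and (475,195). The white line has begun to roll towards blue. I'll keep pushing slowly.

{"fn": "arm_command", "kwargs": {"increments": [[0.03,0,0,0,0,0],[0.06,0,0,0,0,0],[0.09,0,0,0,0,0],[0.12,0,0,0,0,0],[0.15,0,0,0,0,0]]}}

```text
t: 4.58
tool_pos: [0.5662, -0.0397, 0.2433]
orientation: [-2.201, -2.241, 0.0]
force: [0.7, -0.3, -0.3]
opening: 0.0931
gripper_force: 0.1
```

{"fn": "arm_command", "kwargs": {"increments": [[0.03,0,0,0,0,0],[0.06,0,0,0,0,0],[0.09,0,0,0,0,0],[0.12,0,0,0,0,0],[0.15,0,0,0,0,0]]}}

```text
t: 5.2
tool_pos: [0.5656, -0.0098, 0.2433]
orientation: [-2.201, -2.241, -0.0]
force: [-0.2, -0.2, -0.6]
opening: 0.093
gripper_force: 0.1
```

{"fn": "arm_command", "kwargs": {"increments": [[0.03,0,0,0,0,0],[0.06,0,0,0,0,0],[0.09,0,0,0,0,0],[0.12,0,0,0,0,0],[0.15,0,0,0,0,0]]}}

```text
t: 5.82
tool_pos: [0.5651, 0.0202, 0.2433]
orientation: [-2.201, -2.241, 0.0]
force: [-0.2, -0.2, 0.6]
opening: 0.0932
gripper_force: 0.1
```

```bash
python3 -c "
from h import *
plan((.565,.062,.244))
c=snap('side','side4.png');snap('top','top4.png')
cv2.imwrite('pics/crop4.png',cv2.resize(c['image'][140:320,130:380,::-1],None,fx=3,fy=3,interpolation=cv2.INTER_CUBIC))"
```

```text
t 5.825 pos [0.5651 0.0202 0.2433] F [-0.21 -0.15  0.63]
inc [ 0.2089  0.0032 -0.0033] [-0.      0.      0.0002]
```

View pics/crop4.png

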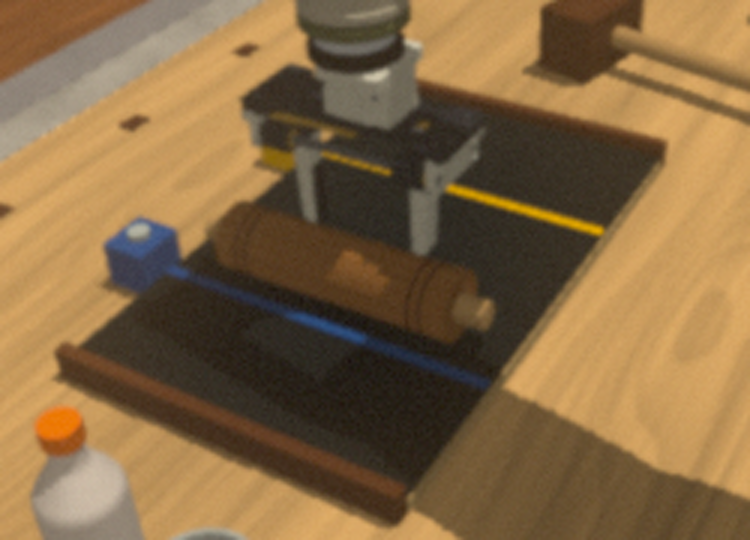

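The spindle is rolling parallel to the blue line: its near tenon is at (480,312) and the line passes in front of it. I'll slow down and stop a little short.

{"fn": "arm_command", "kwargs": {"increments": [[0.025,0,0,0,0,0],[0.05,0,0,0,0,0],[0.075,0,0,0,0,0],[0.095,0,0,0,0,0],[0.115,0,0,0,0,0]]}}

```text
t: 6.55
tool_pos: [0.5647, 0.0431, 0.2433]
orientation: [-2.201, -2.241, -0.0]
force: [0.3, -0.4, -0.5]
opening: 0.0932
gripper_force: 0.0
```

{"fn": "arm_command", "kwargs": {"increments": [[0.015,0,0,0,0,0],[0.03,0,0,0,0,0],[0.04,0,0,0,0,0],[0.047,0,0,0,0,0],[0.05,0,0,0,0,0]]}}

```text
t: 7.18
tool_pos: [0.5645, 0.0529, 0.2433]
orientation: [-2.201, -2.241, 0.0]
force: [0.9, -0.4, -0.2]
opening: 0.0928
gripper_force: 0.0
```

```bash
python3 -c "
from h import *
plan((.565,.062,.244))
c=snap('top','top5.png')
cv2.imwrite('pics/crop5.png',cv2.resize(c['image'][115:265,180:380,::-1],None,fx=4,fy=4,interpolation=cv2.INTER_CUBIC))"
```

```text
t 7.175 pos [0.5645 0.0529 0.2433] F [ 0.87 -0.43 -0.24]
inc [ 0.0454  0.0033 -0.0034] [-0.     -0.      0.0002]
```

View pics/crop5.png

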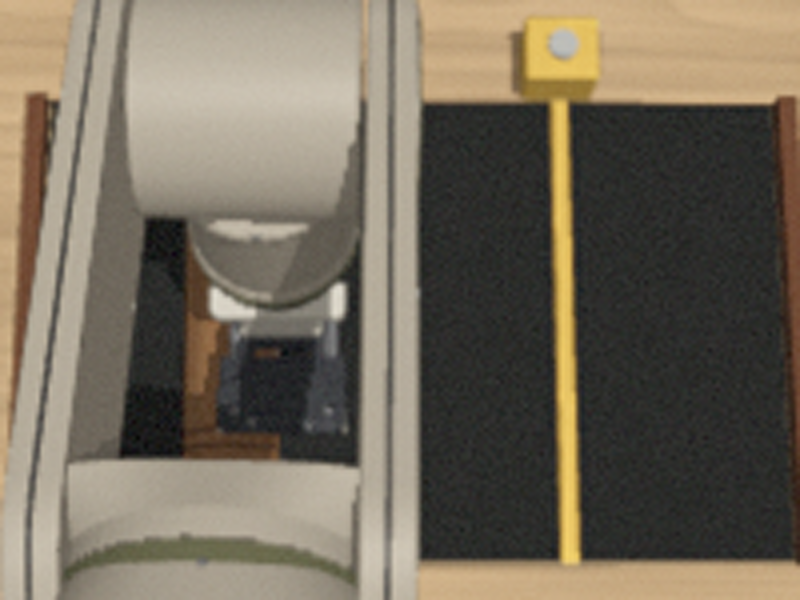

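The arm hides most of the view. The spindle's left edge shows at crop x≈184–185, rows 220–455.

```bash
python3 -c "
from h import *
f=lambda p:(np.array(p,float)+.5)/4-.5+[180,115]
print(world('top',f([(186,235),(184,350),(183,440)]),.05).round(4))
c=read_camera('side');K=np.array([[c['fx'],0,c['cx']],[0,c['fy'],c['cy']],[0,0,1]])
print(c['cx'],c['cy'])
"
```

```text
[[0.6175 0.1228 0.05  ]
 [0.5411 0.121  0.05  ]
 [0.4828 0.1193 0.05  ]]
278.6415422312539 212.2642562396923
```

The spindle is about 6 mm short, so I'll creep the last stretch and then back off and measure.

{"fn": "arm_command", "kwargs": {"increments": [[0.006,0,0,0,0,0],[0.012,0,0,0,0,0],[0.018,0,0,0,0,0],[0.022,0,0,0,0,0],[0.026,0,0,0,0,0]]}}

```text
t: 7.9
tool_pos: [0.5644, 0.0581, 0.2434]
orientation: [2.201, 2.241, 0.0]
force: [-0.7, 0.7, -0.1]
opening: 0.0927
gripper_force: 0.1
```

{"fn": "arm_command", "kwargs": {"increments": [[0.004,0,0,0,0,0],[0.008,0,0,0,0,0],[0.011,0,0,0,0,0],[0.013,0,0,0,0,0],[0.013,0,0,0,0,0]]}}

```text
t: 8.52
tool_pos: [0.5644, 0.0606, 0.2433]
orientation: [-2.201, -2.241, 0.0]
force: [0.6, -0.2, 0.3]
opening: 0.0929
gripper_force: 0.0
```

{"fn": "arm_command", "kwargs": {"increments": [[-0.03,0,0,0,0,0],[-0.1,0,0,0,0,0],[-0.25,0,0,0,0,0],[-0.5,0,0,0,0,0],[-0.8,0,0,0,0,0]]}}

```text
t: 9.15
tool_pos: [0.567, -0.1011, 0.2435]
orientation: [2.2, 2.242, 0.0]
force: [0.0, -0.3, 0.6]
opening: 0.0927
gripper_force: 0.0
```

{"fn": "arm_command", "kwargs": {"increments": [[0,0,0,0,0,0],[0,0,0,0,0,0],[0,0,0,0,0,0],[0,0,0,0,0,0],[0,0,0,0,0,0]]}}

```text
t: 9.78
tool_pos: [0.5673, -0.0986, 0.2433]
orientation: [-2.2, -2.243, 0.0]
force: [0.0, 0.8, -1.0]
opening: 0.0931
gripper_force: 0.0
```

```bash
python3 -c "
from h import *
plan((.5675,-.14,.3))
c=snap('top','top6.png')
cv2.imwrite('pics/crop6.png',cv2.resize(c['image'][120:265,180:330,::-1],None,fx=4,fy=4,interpolation=cv2.INTER_CUBIC))"
```

```text
t 9.775 pos [ 0.5673 -0.0986  0.2433] F [ 0.03  0.78 -0.97]
inc [-0.2072 -0.003  -0.2834] [-0.     -0.      0.0006]
```

View pics/crop6.png

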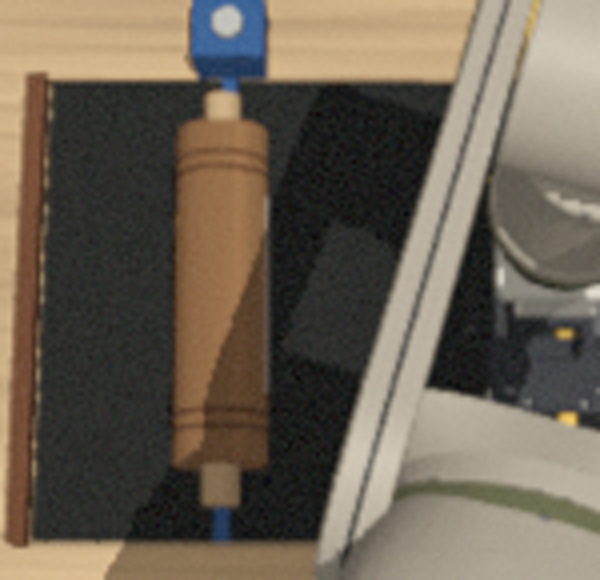

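The spindle now lies over the blue line. The line shows at both ends, at (230,84) and (221,525), and the body edges are at x≈177/268 (row 130) and 173/268 (row 460).

```bash
python3 -c "
from h import *
f=lambda p:(np.array(p,float)+.5)/4-.5+[180,120]
w=world('top',f([(177,130),(268,130),(173,460),(268,460)]),.05)
m=(w[0::2]+w[1::2])/2;print(w.round(4),m.round(4))
t=world('top',f([(223.5,105),(220.5,485)]),.055);print(t.round(4))
b=world('top',f([(230,84),(221.5,525)]),.018);print(b.round(4))
for p in list(m)+list(t): print('off mm',1e3*(p[1]-np.interp(p[0],b[::-1,0],b[::-1,1])))
e=world('top',f([(223.5,92),(220.5,505)]),.055);print('ends',e.round(4),e.mean(0))
"
```

```text
[[0.6754 0.1311 0.05  ]
 [0.6765 0.0712 0.05  ]
 [0.4573 0.1247 0.05  ]
 [0.4583 0.0647 0.05  ]] [[0.676  0.1012 0.05  ]
 [0.4578 0.0947 0.05  ]]
[[0.6915 0.1006 0.055 ]
 [0.4415 0.0937 0.055 ]]
[[0.7202 0.1005 0.018 ]
 [0.4194 0.0956 0.018 ]]
off mm 1.412461716576399
off mm -1.5365625664227194
off mm 0.6378294719529276
off mm -2.2805685791112555
ends [[0.7005 0.101  0.055 ]
 [0.429  0.0933 0.055 ]] [0.56474512 0.09711909 0.055     ]
```

The spindle is centred to within about 0.5 mm and parallel to within 0.7°. I'll raise the hand, confirm nothing has moved, and hand in.

{"fn": "arm_command", "kwargs": {"increments": [[0,0,-0.1,0,0,0],[-0.1,0,-0.25,0,0,0],[-0.2,0,-0.4,0,0,0],[-0.2,0,-0.5,0,0,0],[-0.2,0,-0.5,0,0,0]]}}

```text
t: 10.45
tool_pos: [0.5686, -0.1391, 0.346]
orientation: [2.199, 2.239, 0.003]
force: [0.1, 0.5, 0.0]
opening: 0.0933
gripper_force: 0.0
```

```bash
python3 -c "
from h import *
c=snap('side','side7.png')
cv2.imwrite('pics/crop7.png',cv2.resize(c['image'][140:400,100:380,::-1],None,fx=2.3,fy=2.3,interpolation=cv2.INTER_CUBIC))"
```

```text
(no output)
```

View pics/crop7.png

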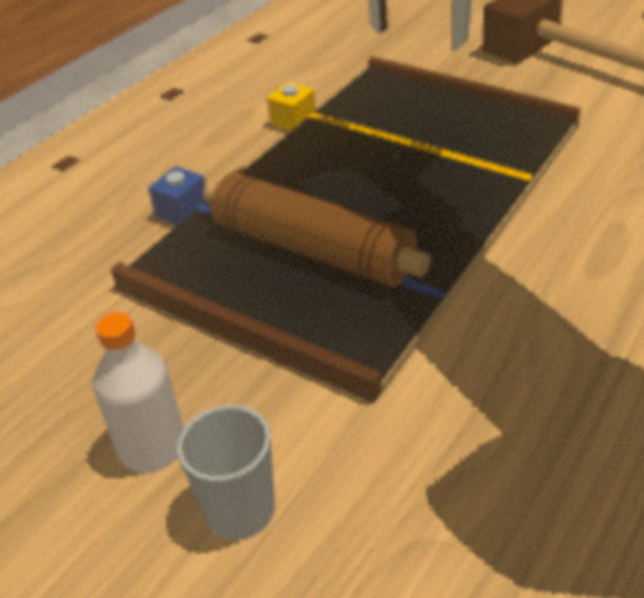

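The spindle lies on the blue line, which emerges at both ends at (203,208) and (425,288). The hand is clear and the bystanders haven't moved.

```bash
python3 -c "
from plant import *
print(close_job())"
```

```text
the job is handed in; nothing more can be done
None
```

The spindle was rolled onto the blue line and the job is handed in: it measured within about 0.5 mm of centre and 0.7° of parallel, the hand is clear, and the glue bottle, mallet and tin were not touched.

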